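# Close and start the tube mixer

### The arm

A 6-joint arm with a two-finger parallel gripper is mounted at the origin on the work surface. World frame = base frame: x ahead of the robot, y to its left, z up, the work surface at z = 0. Lengths are in m, angles in rad, forces in N, time in s.
With the tool pointing down it reaches from about 0.375 to 0.9 m from the base axis. Payload 3.1 kg.
Tool frame: the origin (TCP) lies between the finger pads; the fingertips stand 19 mm ahead of it and the grasp point (between the pads) is the TCP; z points along the fingers, y is the line along which they close (so a half turn about z gives the same grasp; the last joint's range is limited). The gripper opens to 87 mm and grips with 3 to 60 N. Pads are 19 mm wide; open, the fingers measure 117 mm over their backs; the gripper's body (75 mm by 190 mm) begins 51 mm behind the grasp point.
Start: joints at [-1.302, 0.527, 1.433, -0, 1.181, -0.178], TCP at [0.27, -0.564, 0.242] pointing down, gripper open.
Joint ranges: [-3.08, 3.08], [-0.75, 2.2], [0.22, 2.44], [-1.43, 4.57], [0, 2.65], [-2.85, 2.85]. Speed limits (rad/s): [2.79, 2.79, 3.14, 3.14, 3.14, 3.14].

### API

Orientations are given as a unit quaternion [x, y, z, w].
In Python, from rig import telemetry, viewer, hand_in gives the robot as it stands. The module is installed in compiled form; this text tells all that it offers.
- The arm moves only by the shell command python3 -m creep 'ROWS' [FORCE]. ROWS is JSON, a list of rows, each an object with "translation": the shift along the tool's x, y, z in mm, a list of three; "roll": the turn about the tool's z in degrees; "gripper": the finger opening in mm, from 0 to 87. In form: [{"translation": [tx, ty, tz], "roll": roll, "gripper": gripper}, ...]. A call has 1 to 5 rows; each row is the pose to reach, as a shift and turn from the pose commanded when the call began, along the tool's axes at that moment; what a row does not reach only later rows make up. A row lasts 1/12 s, in which the tool goes at most 41.7 mm and 7.16 degrees, less where a joint would pass 70% of its speed; a pose out of reach is approached as far as the arm can. A call with a gripper value outside its range is refused whole. The fingers move at their own pace and stop on an object; FORCE is the grip in N (left out, the last holds). Time passes only in rows, so rows that repeat a pose let the fingers close. It gives the time, the measured TCP pose, the force, the opening and the grip force at its end, in the units of the state.
- telemetry.get_obs(): the state, without advancing time (a new reading comes with each control period).
- viewer.camera(name): name is "side" or "top" or "wrist"; returns the picture (480x640x3 uint8, blue, green, red); there is no depth.
- viewer.camera_info(name): a dict with "intrinsics" (3x3 intrinsics, pixels), "k1" (the pictures are not rectified: a ray, as slopes to the right and down, at radius r is drawn at 1 + k1 r^2 times it, then the intrinsics apply), "rvec" (rotation vector, rad) and "tvec" (3), from world to camera coordinates, as OpenCV has them; the wrist camera has in their place "hand_eye" (4x4, takes a point from camera to tool coordinates, whose origin is the TCP and whose axes are the flange's). Camera axes: x right, y down, z forward; pixel columns grow to the right and rows downward; lengths in m; the calibration is good to about 2 mm. A picture is of the moment at which its call begins: read the wrist's pose just before it. camera_info takes no time and is no camera call.
- hand_in(): hands the job in; it is judged then, once.
Trained networks look in the newest picture that a camera, given by its name, has taken for a name from the list of things; names that differ only in an ending like _2 or _b are one class to them, and where a whole thing is asked for, a point or a joint stands for the part that bears it (a point fixed in the world has none). Each returns a list of dicts, best first, with "p" (0 to 1); they miss things now and then, are a little off and sometimes report something else, mostly with a low value. They report only what shows in the picture. A call takes as long as a camera call.
- viewer.recognise(camera, thing): "bbox" ([left, top, width, height] in pixels, round what is visible of it).
The state is a dict: "time": time; "q": joint angles; "joint_velocities": joint speeds; "joint_torque": joint torques, N m; "position": TCP position; "tool_rot": TCP orientation; "ft_force": force on the tool from outside, world axes, zero at the start; "moment": the same for the moment, N m; "grip_width": finger opening in m; "grip_force": force on a finger pad.
Only numpy, scipy, OpenCV 4.12 (cv2) and the standard library are available. Lean on these libraries where they do the work, as an engineer would, in place of code of your own. Each camera call takes 0.05 s, during which the arm holds its last target. There are 200 camera calls.

### The job

Start the tube mixer by touch alone: push its raised clear lid down until it is fully shut, then press down the raised half of the rocker switch so that it is fully on, and then press the large round start button all the way down and let it come back up. Leave the square key and the long bar key unpressed, do not press start before the power is on, never raise the lid any further, and do not lift or shift the jar, the tubes or anything else standing about.

Things in the scene. Friction and masses are not known exactly. Their poses are not given: they have to be found in the camera images.
- mixer: fixed benchtop tube mixer; white deck 220 (x) x 390 (y) mm, top 50 mm above the bench. Origin: centre of underside; x points from its front to its back, y to its left, z up. Left (centre 105 mm to +y): open chamber 170 x 150 mm, rim 60 mm above the deck, with lid. Right (centre 110 mm to -y): 2 x 2 block of black control modules, each 62 x 62 x 12 mm, 78 mm apart, in any arrangement
- lid (a joint): angle of the chamber's lid, rad: 0 fully shut on the rim, positive raised. It starts raised between 0.4 and 0.85, stays wherever it is left (stiff hinge) and swings shut when pushed down with about 2 to 6 N near its middle
- lid_hinge (a point): fixed point on the lid's hinge line (along the mixer's y), middle of the chamber's back rim, 110 mm above the bench; axes like the mixer's. The lid is a clear pane in a grey frame, 150 mm wide, 8 mm thick, reaching 172 mm from the hinge to the mixer's -x when shut; its front end is the one that rises. Shut, its upper face is 7 to 8 mm above the hinge line
- lid_front (a point): middle of the lid's front edge, on its upper face; moves with the lid
- rocker (a joint): angle of the power rocker, rad: 0 off, 0.44 fully on; starts within 0.05 of off and stays where it is left (friction, about 4 N at 16 mm from the pivot). Off: the half on the mixer's +x (back) side is raised; pressing that half down turns it on and the other half rises
- rocker_pivot (a point): fixed point at the valley of the rocker's V-shaped top, on its pivot, 23 mm above the deck; axes like the mixer's. The rocker is 46 mm long along the mixer's x, 24 mm wide: two flat halves, the one that is down lies level with the pivot, the raised one slopes up at 0.44 rad. Its housing's top is 11 mm below the pivot
- rocker_raised (a point): point on the upper face of the +x half of the rocker, 16 mm from the pivot; moves with the rocker
- start (a joint): travel of the round start button, m. Keys rest at 0 and read up to 0.007 m when fully down; a spring brings them back (first yields at about 1.5 N, bottoms at about 5 N).
- start_top (a point): centre of the top of the round start button (34 mm across, flat, top 24 mm above the deck at rest); moves with it
- square (a joint): travel of the square key (28 x 28 mm, same height), not to be pressed. Keys rest at 0 and read up to 0.007 m when fully down; a spring brings them back (first yields at about 1.5 N, bottoms at about 5 N).
- square_top (a point): centre of the top of the square key
- bar (a joint): travel of the long bar key (16 x 50 mm, same height), not to be pressed. Keys rest at 0 and read up to 0.007 m when fully down; a spring brings them back (first yields at about 1.5 N, bottoms at about 5 N).
- bar_top (a point): centre of the top of the long bar key
- jar: small white-capped specimen jar, 34 mm across, 45 mm tall, standing on the mixer's deck between lid and controls. Leave alone; origin: centre of its underside
- tube_stand: one short capped sample tube in a round foot (32 mm across, 58 mm tall overall), standing on the mixer's deck between lid and controls. Leave alone; origin: centre of its underside
- rack: green rack full of capped tubes, 200 x 90 x 90 mm, on the bench beside the mixer. Leave alone; origin: centre of its underside
- trays: stack of five black trays, 130 x 100 x 90 mm, on the bench. Leave alone; origin: centre of its underside
- timer: flat white bench timer, 65 x 65 x 20 mm, on the bench. Leave alone; origin: centre of its underside
- marker: marker pen, 143 mm long, 15 mm thick, lying on the bench. Leave alone; origin: centre of its underside
- bottle: reagent bottle, 50 mm across, 90 mm tall, on the bench. Leave alone; origin: centre of its underside

How it is judged:
On the way, in this order (a step that is already met when the one before it is completed fails the run):
1. the lid is pushed fully shut (value of joint lid below 0.05 rad and value of joint rocker below 0.2 rad), for 0.2 s.
2. the rocker switch is pressed over to on, lid still shut (value of joint rocker above 0.36 rad and value of joint lid below 0.05 rad), for 0.1 s.
3. the round start button is pressed all the way down, lid shut and power on (all of step 2 and value of joint start above 0.0055 m), for 0.05 s.
4. the start button has come back up (value of joint start below 0.0015 m), for 0.1 s.
At the end, for the whole second after the job is handed in: The lid is shut (under 0.05 rad), the rocker is on (over 0.36 rad), the start button and the other two keys are up (under 1.5 mm of travel), and the jar, tube stand, rack, trays, timer, marker and bottle are within 20 mm of where they stood (all of step 2 and value of joint each of start, square, bar below 0.0015 m and distance of each of jar, tube_stand, rack, trays, timer, marker, bottle from where it was at the start of the episode below 0.02 m); the robot touches nothing.
It fails at once if the square key or the long bar key is pressed (over 4 mm) (value of joint any of square, bar above 0.004 m).
It fails at once if the start button is pressed (over 4 mm) while the rocker is not on (value of joint start above 0.004 m and value of joint rocker below 0.3 rad).
It fails at once if the lid is lifted beyond where it started (over 0.92 rad) (value of joint lid above 0.92 rad).
It fails at once if a bystander is lifted or shifted by more than 30 mm (distance of any of jar, tube_stand, rack, trays, timer, marker, bottle from where it was at the start of the episode above 0.03 m).
It also fails if it takes over 43 s, if anything falls off the work surface, if the arm or the gripper's body presses on something with over 40 N, if the wrist force passes 120 N, or if a joint passes its speed limit or range.

## Working session

There is one attempt and no reset: what is moved stays moved. The work goes in short steps, Python scripts to look and compute and a shell command to move; the robot and the scene stay as the last step left them, time stands still between calls to the robot, and variables do not carry over. Pictures are saved under pics/ and viewed, at most 10 in all, crops included, and the job is handed in when it is done.

```bash
mkdir -p pics
cat > h.py <<'E'
import numpy as np, cv2
from scipy.spatial.transform import Rotation as R
from rig import telemetry, viewer
def cam(name):
    i=viewer.camera_info(name); K=np.array(i["intrinsics"],float)
    if "rvec" in i:
        Rm=cv2.Rodrigues(np.array(i["rvec"],float))[0]; t=np.array(i["tvec"],float).ravel()
    else:
        o=telemetry.get_obs(); T=np.eye(4); T[:3,:3]=R.from_quat(o["tool_rot"]).as_matrix(); T[:3,3]=o["position"]
        W=np.linalg.inv(T@np.array(i["hand_eye"])); Rm=W[:3,:3]; t=W[:3,3]
    return K,i["k1"],Rm,t
def ray(c,uv):
    K,k1,Rm,t=c
    p=cv2.undistortPoints(np.array([[uv]],float),K,np.array([k1,0,0,0,0.]))[0,0]
    return -Rm.T@t, Rm.T@np.array([p[0],p[1],1])
def atz(c,uv,z):
    o,d=ray(c,uv); return o+d*(z-o[2])/d[2]
def proj(c,P):
    K,k1,Rm,t=c
    return cv2.projectPoints(np.array(P,float).reshape(-1,1,3),cv2.Rodrigues(Rm)[0],t,K,np.array([k1,0,0,0,0.]))[0][:,0]
def tri(l):
    A=np.zeros((3,3));b=np.zeros(3)
    for c,uv in l:
        o,d=ray(c,uv); d=d/np.linalg.norm(d); M=np.eye(3)-np.outer(d,d); A+=M;b+=M@o
    return np.linalg.solve(A,b)
E
python3 - <<'E'
from h import *
print(telemetry.get_obs())
for n in ["top","side"]:
    c=cam(n); print(n,-c[2].T@c[3]); cv2.imwrite(f"pics/{n}0.png",viewer.camera(n))
    for t in ["mixer","lid","rocker","start","square","bar","jar","tube_stand"]:
        print(t,[(round(d["p"],2),np.round(d["bbox"]).tolist()) for d in viewer.recognise(n,t)[:2]])
E
```

```text
{'time': 0.0, 'q': array([-1.30250998e+00,  5.28473538e-01,  1.43391781e+00, -3.89795369e-05,
        1.18141540e+00, -1.78543629e-01]), 'joint_velocities': array([ 6.55734966e-04,  1.20673750e-03, -2.93441262e-04,  3.45272450e-04,
       -8.71753577e-04,  8.95123655e-05]), 'joint_torque': array([ 2.47139214e-03, -4.40028334e+01, -1.76593333e+01,  6.35309145e-02,
        5.82491315e-02, -1.61283820e-04]), 'position': array([ 0.26986962, -0.56294736,  0.24056215]), 'tool_rot': array([ 9.75144268e-01,  2.21568120e-01, -6.76626210e-05, -1.10512608e-03]), 'ft_force': array([-0.17493884, -0.39234814, -1.32522339]), 'moment': array([-0.03278637, -0.02809966, -0.02175942]), 'grip_force': 0.0, 'grip_width': 0.08722201907575027}
top [3.21887577e-01 2.67569827e-04 1.48556450e+00]
mixer [(0.97, [235.0, 157.0, 164.0, 96.0])]
lid [(0.8, [232.0, 159.0, 71.0, 60.0]), (0.16, [341.0, 176.0, 12.0, 18.0])]
rocker [(0.6, [372.0, 172.0, 12.0, 23.0])]
start [(0.72, [339.0, 181.0, 13.0, 9.0]), (0.7, [374.0, 174.0, 10.0, 20.0])]
square [(0.64, [371.0, 211.0, 13.0, 10.0]), (0.59, [459.0, 165.0, 61.0, 61.0])]
bar [(0.61, [337.0, 215.0, 20.0, 7.0])]
jar [(0.58, [312.0, 172.0, 7.0, 15.0]), (0.17, [376.0, 170.0, 9.0, 22.0])]
tube_stand [(0.67, [133.0, 158.0, 22.0, 21.0]), (0.65, [232.0, 157.0, 70.0, 62.0])]
side [-0.17824723  0.61398106  0.90694283]
mixer [(0.54, [236.0, 196.0, 74.0, 30.0]), (0.3, [325.0, 191.0, 13.0, 10.0])]
lid [(0.85, [233.0, 198.0, 76.0, 28.0])]
rocker [(0.57, [322.0, 191.0, 16.0, 11.0])]
start [(0.48, [229.0, 189.0, 131.0, 105.0]), (0.29, [234.0, 199.0, 74.0, 30.0])]
square [(0.6, [346.0, 208.0, 10.0, 5.0])]
bar []
jar [(0.43, [294.0, 212.0, 6.0, 10.0])]
tube_stand [(0.62, [314.0, 224.0, 12.0, 18.0]), (0.55, [347.0, 207.0, 9.0, 6.0])]
```

View pics/top0.png

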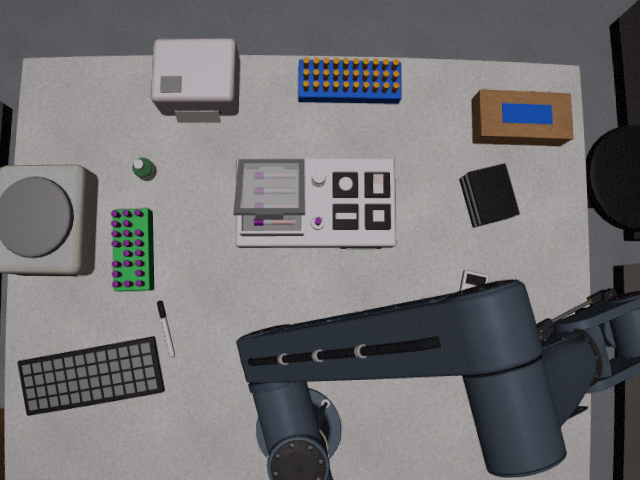

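View pics/side0.png

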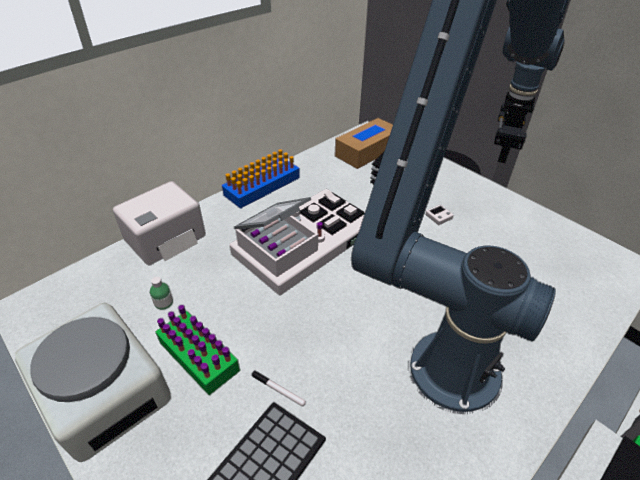

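The top view shows the mixer at about (316,203) with almost no yaw. The lid is at the left, start back-left (345,184), rocker back-right (378,184), bar front-left (345,216) and square front-right (378,216). The jar is at (319,181) and the tube stand at (318,222). The side view agrees with this.

Run:
```python
from h import *
im=cv2.imread("pics/top0.png")[150:260,225:405]
cv2.imwrite("pics/topc.png",cv2.resize(im,None,fx=4.4,fy=4.4,interpolation=cv2.INTER_CUBIC))
c=cam("top"); s=cam("side")
for n,uv,z in [("start",(345.5,184),.074),("rocker",(378,184),.073),("bar",(346,216),.074),("square",(378,216),.074),("jar",(319,181),.095),("tube",(318,221),.108),
 ("dFL",(237,247),.05),("dFR",(395,247),.05),("dBR",(394,158),.05),("dBL",(236,158),.05)]:
    P=atz(c,uv,z); print(n,P.round(4), "side",proj(s,P).round(1))
o=telemetry.get_obs(); print(R.from_quat(o["tool_rot"]).as_matrix().round(3))
```

```text
start [ 0.5918 -0.1083  0.074 ] side [[314.8 207.8]]
rocker [ 0.5931 -0.1867  0.073 ] side [[333.  197.2]]
bar [ 0.5145 -0.1097  0.074 ] side [[333.3 219.8]]
square [ 0.5154 -0.1862  0.074 ] side [[351.2 208.6]]
jar [ 0.5942 -0.0441  0.095 ] side [[298.  211.1]]
tube [ 0.4974 -0.042   0.108 ] side [[320.6 223.9]]
dFL [0.4399 0.1507 0.05  ] side [[281.3 284.8]]
dFR [ 0.4436 -0.2306  0.05  ] side [[378.2 219.6]]
dBR [ 0.6631 -0.2296  0.05  ] side [[327.1 188. ]]
dBL [0.6581 0.1578 0.05  ] side [[229.6 243.6]]
[[ 0.902  0.432  0.   ]
 [ 0.432 -0.902 -0.   ]
 [ 0.     0.    -1.   ]]
```

View pics/topc.png

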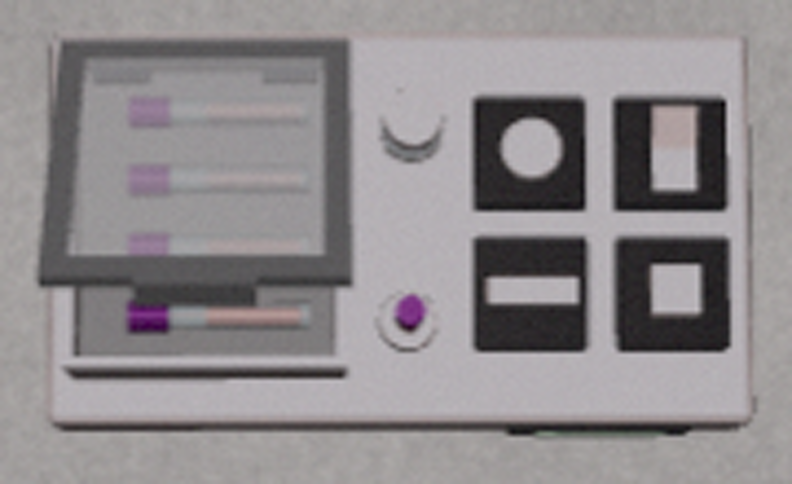

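The crop shows the round start button back-left, with the rocker beside it and its pink half raised toward +x. The bar and square keys are in front. The lid is raised with its front edge near crop row 283. I'll move above the controls for a close wrist view.

```bash
python3 -m creep '[{"translation":[0,0,-70],"roll":0,"gripper":0},{"translation":[0,0,-70],"roll":0,"gripper":0},{"translation":[180,-100,-70],"roll":25.6,"gripper":0},{"translation":[180,-100,-70],"roll":25.6,"gripper":0},{"translation":[180,-100,-70],"roll":25.6,"gripper":0}]' 20
python3 - <<'E'
from h import *
o=telemetry.get_obs(); print(o["time"],o["position"],R.from_quat(o["tool_rot"]).as_matrix().round(3).tolist())
c=cam("top")
f=lambda x,y:(x/4.4+225-.4,y/4.4+150-.4)
h=[atz(c,f(62,40),.115),atz(c,f(350,40),.115)]; print("hinge corners",h)
hx=(h[0][0]+h[1][0])/2
for p in [f(38,285),f(352,285)]:
    b=min(np.arange(.2,1,.005),key=lambda a:abs(atz(c,p,.11+.172*np.sin(a)+.0075*np.cos(a))[0]-(hx-.172*np.cos(a)+.0075*np.sin(a))))
    print(b,atz(c,p,.11+.172*np.sin(b)))
E
```

```text
time: 1.32
position: [0.3422, -0.4619, 0.3123]
tool_rot: [0.999, 0.033, 0.0, 0.001]
ft_force: [0.7, 0.6, 0.9]
grip_width: 0.0617
grip_force: 0.0
1.3167 [ 0.34220372 -0.46190824  0.31228053] [[0.998, 0.066, 0.001], [0.066, -0.998, -0.001], [0.001, 0.001, -1.0]]
hinge corners [array([0.64125595, 0.14430011, 0.115     ]), array([ 0.64277451, -0.00843164,  0.115     ])]
0.5350000000000004 [0.49865155 0.14478179 0.19769266]
0.5450000000000004 [ 0.49997737 -0.01004709  0.19916791]
```

```bash
python3 -m creep '[{"translation":[114,-150,0],"roll":4.1,"gripper":0},{"translation":[114,-150,0],"roll":4.1,"gripper":0},{"translation":[114,-150,0],"roll":4.1,"gripper":0},{"translation":[114,-150,0],"roll":4.1,"gripper":0},{"translation":[114,-150,0],"roll":4.1,"gripper":0}]'
python3 -m creep '[{"translation":[70,-160,0],"roll":0,"gripper":0},{"translation":[70,-160,0],"roll":0,"gripper":0},{"translation":[70,-160,0],"roll":0,"gripper":0},{"translation":[70,-160,0],"roll":0,"gripper":0},{"translation":[70,-160,0],"roll":0,"gripper":0}]'
python3 -m creep '[{"translation":[0,0,0],"roll":0,"gripper":0},{"translation":[0,0,0],"roll":0,"gripper":0},{"translation":[0,0,0],"roll":0,"gripper":0}]'
python3 - <<'E'
from h import *
o=telemetry.get_obs(); print(o["position"],R.from_quat(o["tool_rot"]).as_matrix().round(3).tolist())
c=cam("wrist"); cv2.imwrite("pics/w1.png",viewer.camera("wrist"))
for t,z in [("start",.074),("rocker",.073),("square",.074),("bar",.074)]:
  for d in viewer.recognise("wrist",t)[:2]:
    b=d["bbox"]; print(t,round(d["p"],2),np.round(b),atz(c,(b[0]+b[2]/2,b[1]+b[3]/2),z).round(4))
E
```

```text
time: 1.73
position: [0.4458, -0.3002, 0.3118]
tool_rot: [1.0, 0.003, 0.0, -0.001]
ft_force: [-0.1, -0.1, 0.1]
grip_width: 0.0283
grip_force: 0.0
time: 2.15
position: [0.5151, -0.1385, 0.3118]
tool_rot: [1.0, 0.004, 0.001, -0.001]
ft_force: [-0.5, 0.0, 0.2]
grip_width: 0.0019
grip_force: 0.0
time: 2.4
position: [0.5135, -0.1455, 0.3116]
tool_rot: [1.0, 0.001, -0.0, 0.0]
ft_force: [0.6, -1.1, 0.3]
grip_width: 0.0006
grip_force: 0.0
[ 0.5135078  -0.14549796  0.3115709 ] [[1.0, 0.002, -0.0], [0.002, -1.0, -0.001], [-0.0, 0.001, -1.0]]
start 0.89 [258. 100.  35.  39.] [ 0.5918 -0.1059  0.074 ]
rocker 0.73 [350.  88.  26.  56.] [ 0.5961 -0.1859  0.073 ]
square 0.84 [343. 184.  34.  31.] [ 0.5178 -0.1859  0.074 ]
square 0.61 [  2.  42. 408. 237.] [ 0.5548 -0.0375  0.074 ]
bar 0.57 [254. 191.  52.  18.] [ 0.5175 -0.108   0.074 ]
```

View pics/w1.png

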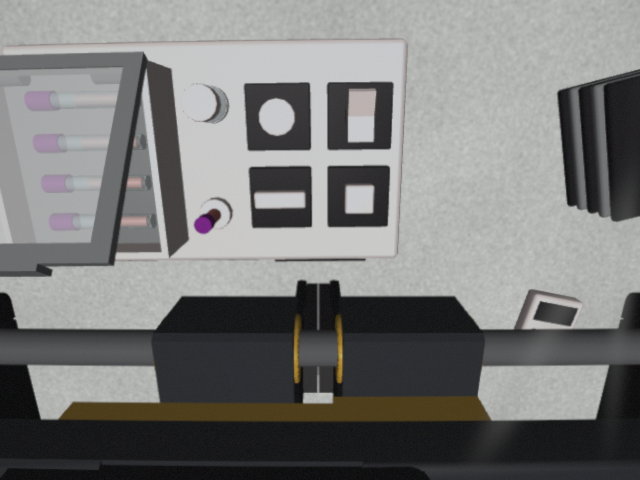

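The wrist view shows start at (276,117), the rocker's valley at (361,115), the bar at (280,200) and the square at (360,199). All four agree with the top view. The lid is about 0.54 rad up, so I'll go above it, about 106 mm from the hinge at (0.535, 0.067).

```bash
python3 -m creep '[{"translation":[22,-212,0],"roll":0,"gripper":0},{"translation":[22,-212,0],"roll":0,"gripper":0},{"translation":[22,-212,0],"roll":0,"gripper":0},{"translation":[22,-212,0],"roll":0,"gripper":0},{"translation":[22,-212,0],"roll":0,"gripper":0}]'
python3 -m creep '[{"translation":[0,0,30],"roll":0,"gripper":0},{"translation":[0,-5,60],"roll":0,"gripper":0},{"translation":[0,-5,90],"roll":0,"gripper":0},{"translation":[0,-5,105],"roll":0,"gripper":0},{"translation":[0,-5,115],"roll":0,"gripper":0}]' 
python3 -m creep '[{"translation":[0,0,12],"roll":0,"gripper":0},{"translation":[0,0,24],"roll":0,"gripper":0},{"translation":[0,0,36],"roll":0,"gripper":0},{"translation":[0,0,45],"roll":0,"gripper":0},{"translation":[0,0,50],"roll":0,"gripper":0}]'
```

```text
time: 3.07
position: [0.5347, 0.064, 0.3117]
tool_rot: [1.0, 0.001, 0.0, 0.0]
ft_force: [0.7, -0.0, -0.8]
grip_width: 0.0005
grip_force: 0.0
time: 3.48
position: [0.5335, 0.0678, 0.1945]
tool_rot: [1.0, 0.001, -0.002, -0.0]
ft_force: [0.5, -0.8, 1.6]
grip_width: 0.0002
grip_force: 0.7
time: 3.9
position: [0.5345, 0.0675, 0.146]
tool_rot: [1.0, 0.001, -0.0, 0.0]
ft_force: [-0.9, -0.1, 1.4]
grip_width: 0.0002
grip_force: 0.7
```

```bash
python3 -m creep '[{"translation":[0,0,4],"roll":0,"gripper":0},{"translation":[0,0,6],"roll":0,"gripper":0},{"translation":[0,0,8],"roll":0,"gripper":0},{"translation":[0,0,9],"roll":0,"gripper":0}]'
python3 -m creep '[{"translation":[0,0,2],"roll":0,"gripper":0},{"translation":[0,0,2],"roll":0,"gripper":0}]'
python3 - <<'E'
from h import *
cv2.imwrite("pics/s1.png",cv2.resize(viewer.camera("side")[170:310,210:390],None,fx=4,fy=4,interpolation=cv2.INTER_CUBIC)); print(telemetry.get_obs()["ft_force"])
E
```

```text
time: 4.23
position: [0.5349, 0.068, 0.1378]
tool_rot: [1.0, 0.002, 0.0, 0.0]
ft_force: [-1.0, -0.6, 1.4]
grip_width: 0.0005
grip_force: 0.7
time: 4.4
position: [0.535, 0.0681, 0.1364]
tool_rot: [1.0, 0.002, 0.001, 0.0]
ft_force: [-2.2, -0.3, 5.4]
grip_width: 0.0005
grip_force: 2.7
[-1.39933392 -0.73425459  4.77647282]
```

View pics/s1.png

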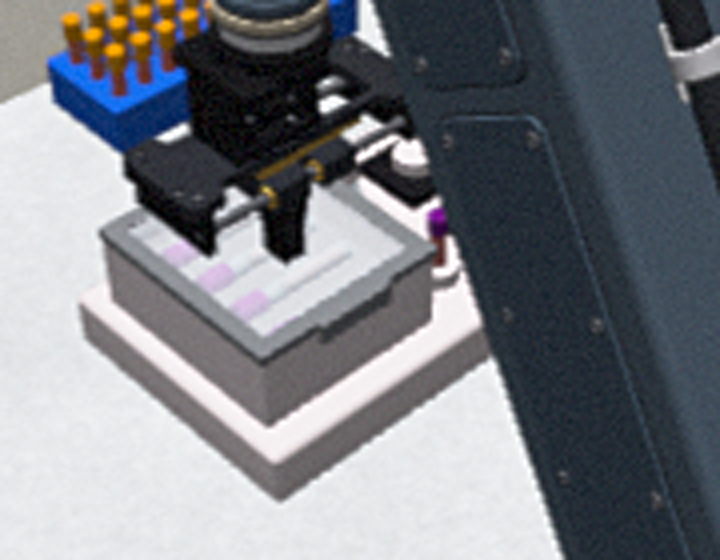

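The side crop shows the lid flush on the rim, and the contact force is rising. I'll press a little firmer, hold, then lift.

```bash
python3 -m creep '[{"translation":[0,0,2],"roll":0,"gripper":0},{"translation":[0,0,4],"roll":0,"gripper":0},{"translation":[0,0,4],"roll":0,"gripper":0},{"translation":[0,0,4],"roll":0,"gripper":0},{"translation":[0,0,4],"roll":0,"gripper":0}]'
python3 -m creep '[{"translation":[0,0,-15],"roll":0,"gripper":0},{"translation":[0,0,-50],"roll":0,"gripper":0},{"translation":[0,0,-80],"roll":0,"gripper":0},{"translation":[0,0,-80],"roll":0,"gripper":0}]'
python3 - <<'E'
from h import *
c=cam("wrist");cv2.imwrite("pics/w2.png",viewer.camera("wrist"))
o=telemetry.get_obs();print(o["position"])
# valley pixel in first wrist view, pose then
i=viewer.camera_info("wrist");T=np.eye(4);T[:3,:3]=np.array([[1,.002,0],[.002,-1,-.001],[0,.001,-1]]);T[:3,3]=[.5135,-.1455,.3116]
W=np.linalg.inv(T@np.array(i["hand_eye"]));c1=(np.array(i["intrinsics"],float),i["k1"],W[:3,:3],W[:3,3])
for p in [(361.5,115.5),(361.5,143),(362,88)]: print(p,atz(c1,p,.073))
im=cv2.imread("pics/w1.png")[75:160,335:400]
print(im[5:75:2,26].astype(int).tolist())
E
```

```text
time: 4.87
position: [0.535, 0.0681, 0.1361]
tool_rot: [1.0, 0.002, 0.001, 0.0]
ft_force: [-7.9, -0.8, 30.5]
grip_width: 0.0006
grip_force: 15.1
time: 5.2
position: [0.5389, 0.0681, 0.2175]
tool_rot: [1.0, 0.002, 0.007, 0.0]
ft_force: [0.8, -0.4, -0.0]
grip_width: 0.0004
grip_force: 0.0
[0.53743507 0.06811768 0.21505283]
(361.5, 115.5) [ 0.59607189 -0.18496232  0.073     ]
(361.5, 143) [ 0.57123852 -0.18574553  0.073     ]
(362, 88) [ 0.6200582  -0.18467001  0.073     ]
[[204, 201, 200], [99, 98, 97], [55, 52, 54], [57, 55, 56], [82, 82, 85], [137, 139, 147], [174, 176, 186], [177, 179, 188], [176, 178, 188], [176, 177, 187], [176, 178, 188], [176, 177, 188], [175, 177, 188], [175, 178, 188], [175, 178, 188], [177, 179, 190], [176, 178, 189], [175, 177, 188], [189, 189, 193], [205, 203, 200], [205, 203, 201], [206, 202, 201], [205, 203, 201], [205, 202, 200], [204, 202, 200], [205, 202, 200], [205, 202, 201], [206, 202, 200], [206, 203, 202], [205, 203, 201], [201, 199, 197], [93, 92, 91], [50, 49, 50], [49, 48, 49], [54, 52, 53]]
```

```bash
python3 -m creep '[{"translation":[10,35,-10],"roll":0,"gripper":0},{"translation":[76,254,-10],"roll":0,"gripper":0},{"translation":[76,254,-10],"roll":0,"gripper":0},{"translation":[76,254,-10],"roll":0,"gripper":0},{"translation":[76,254,-10],"roll":0,"gripper":0}]'
python3 -m creep '[{"translation":[0,0,0],"roll":0,"gripper":0},{"translation":[0,0,0],"roll":0,"gripper":0}]'
```

```text
time: 5.67
position: [0.5931, -0.1277, 0.2202]
tool_rot: [1.0, 0.002, -0.001, -0.0]
ft_force: [1.4, 0.5, 0.3]
grip_width: 0.0008
grip_force: 0.0
time: 5.83
position: [0.5933, -0.1286, 0.2199]
tool_rot: [1.0, -0.0, -0.001, -0.0]
ft_force: [-0.8, 0.4, -1.1]
grip_width: 0.0005
grip_force: 0.0
```

```bash
python3 -m creep '[{"translation":[18,57,0],"roll":0,"gripper":0},{"translation":[18,57,0],"roll":0,"gripper":0},{"translation":[18,57,40],"roll":0,"gripper":0},{"translation":[18,57,80],"roll":0,"gripper":0},{"translation":[18,57,95],"roll":0,"gripper":0}]'
python3 -m creep '[{"translation":[0,0,3],"roll":0,"gripper":0},{"translation":[0,0,5],"roll":0,"gripper":0},{"translation":[0,0,5],"roll":0,"gripper":0}]'
python3 - <<'E'
from h import *
a=viewer.camera("side");b=viewer.camera("wrist")
s=cv2.resize(a[165:245,290:400],(440,320),interpolation=cv2.INTER_CUBIC); b=cv2.resize(b,(427,320))[:,:360]
cv2.imwrite("pics/r1.png",np.hstack([s,b])); print(telemetry.get_obs()["position"])
E
```

```text
time: 6.25
position: [0.6076, -0.1801, 0.1208]
tool_rot: [1.0, 0.002, -0.005, -0.003]
ft_force: [-1.6, 1.4, -0.8]
grip_width: 0.0004
grip_force: 0.0
time: 6.5
position: [0.6119, -0.1823, 0.1219]
tool_rot: [1.0, 0.002, 0.0, 0.0]
ft_force: [0.7, 0.2, 0.4]
grip_width: 0.0007
grip_force: 0.0
[ 0.61270536 -0.1830517   0.12330517]
```

View pics/r1.png

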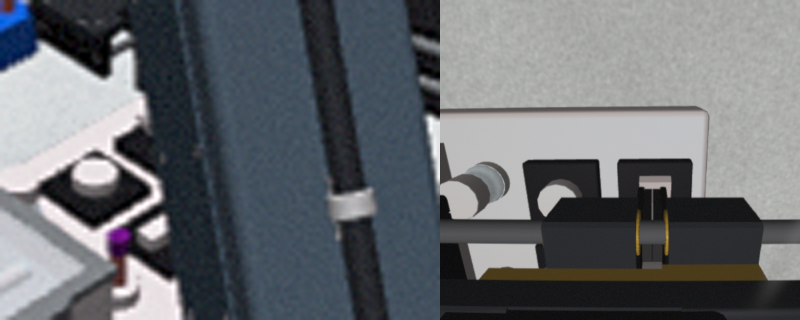

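The wrist view shows the closed fingertips over the pink raised half, around (652,195), centred across its width. I'll press down in small steps.

```bash
python3 -m creep '[{"translation":[0,3,5],"roll":0,"gripper":0},{"translation":[0,3,10],"roll":0,"gripper":0},{"translation":[0,3,15],"roll":0,"gripper":0},{"translation":[0,3,19],"roll":0,"gripper":0},{"translation":[0,3,22],"roll":0,"gripper":0}]'
python3 -m creep '[{"translation":[0,0,2],"roll":0,"gripper":0},{"translation":[0,0,4],"roll":0,"gripper":0},{"translation":[0,0,6],"roll":0,"gripper":0},{"translation":[0,0,6],"roll":0,"gripper":0}]'
python3 - <<'E'
from h import *
for _ in range(3): viewer.camera("top"); o=telemetry.get_obs(); print(o["position"],o["ft_force"])
E
```

```text
time: 7.02
position: [0.6119, -0.1863, 0.0994]
tool_rot: [1.0, 0.001, 0.001, 0.0]
ft_force: [0.4, 0.7, 3.6]
grip_width: 0.0005
grip_force: 1.7
time: 7.35
position: [0.612, -0.1864, 0.0936]
tool_rot: [1.0, 0.002, 0.001, 0.0]
ft_force: [2.0, -0.3, 1.8]
grip_width: 0.0008
grip_force: 1.1
[ 0.61178386 -0.18640856  0.09359051] [0.8177281  0.45138353 2.22451034]
[ 0.611621   -0.18637281  0.09358428] [ 0.53955078 -0.4530625   2.21078614]
[ 0.61154651 -0.18640004  0.093564  ] [ 0.6706117  -0.30309784  2.29239979]
```

Contact has begun and the rocker is yielding. I'll go on until it stops hard, at about 0.092.

```bash
python3 -m creep '[{"translation":[0,0,1],"roll":0,"gripper":0},{"translation":[0,0,2],"roll":0,"gripper":0},{"translation":[0,0,3],"roll":0,"gripper":0},{"translation":[0,0,3],"roll":0,"gripper":0}]'
python3 -m creep '[{"translation":[0,0,1],"roll":0,"gripper":0},{"translation":[0,0,2],"roll":0,"gripper":0},{"translation":[0,0,2],"roll":0,"gripper":0}]'
```

```text
time: 7.83
position: [0.6117, -0.1864, 0.0924]
tool_rot: [1.0, 0.002, 0.0, 0.0]
ft_force: [-1.3, -0.0, 11.7]
grip_width: 0.0003
grip_force: 5.8
time: 8.08
position: [0.6117, -0.1864, 0.0922]
tool_rot: [1.0, 0.002, 0.0, 0.0]
ft_force: [-3.4, 2.3, 21.4]
grip_width: 0.0004
grip_force: 10.4
```

It stopped hard at tip height 0.073, level with the pivot, so the rocker is on. I'll lift and move over to start at (0.592, -0.107).

```bash
python3 -m creep '[{"translation":[0,0,-35],"roll":0,"gripper":0},{"translation":[0,0,-60],"roll":0,"gripper":0},{"translation":[-20,-79,-60],"roll":0,"gripper":0},{"translation":[-20,-79,-60],"roll":0,"gripper":0},{"translation":[-20,-79,-60],"roll":0,"gripper":0}]'
python3 -m creep '[{"translation":[0,0,20],"roll":0,"gripper":0},{"translation":[0,0,25],"roll":0,"gripper":0},{"translation":[0,0,25],"roll":0,"gripper":0}]'
python3 - <<'E'
from h import *
a=viewer.camera("side");b=viewer.camera("wrist")
s=cv2.resize(a[165:245,290:400],(440,320),interpolation=cv2.INTER_CUBIC); b=cv2.resize(b,(427,320))[:,:360]
cv2.imwrite("pics/b1.png",np.hstack([s,b])); print(telemetry.get_obs()["position"])
E
```

```text
time: 8.5
position: [0.5861, -0.1004, 0.1478]
tool_rot: [1.0, 0.004, -0.005, -0.003]
ft_force: [-1.1, 0.1, -1.3]
grip_width: 0.0006
grip_force: 0.0
time: 8.75
position: [0.589, -0.1066, 0.1214]
tool_rot: [1.0, 0.002, -0.003, -0.001]
ft_force: [0.3, -0.1, -0.8]
grip_width: 0.0005
grip_force: 0.0
[ 0.59067438 -0.10754576  0.12291938]
```

View pics/b1.png

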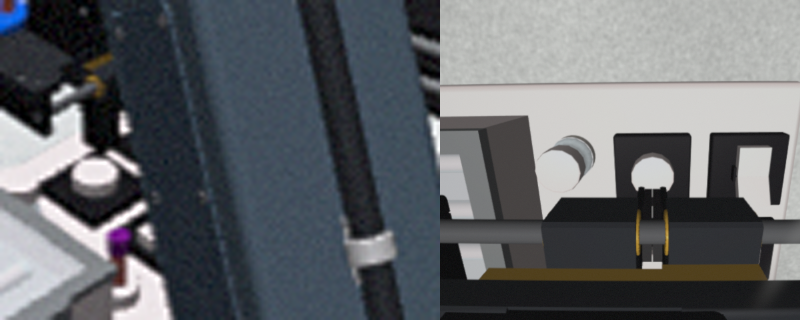

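The wrist view shows the fingertips over the round button at about (652,190). The rocker's back half now lies flat and the lid is still shut. I'll press start.

```bash
python3 -m creep '[{"translation":[0,0,10],"roll":0,"gripper":0},{"translation":[0,0,20],"roll":0,"gripper":0},{"translation":[0,0,26],"roll":0,"gripper":0},{"translation":[0,0,31],"roll":0,"gripper":0},{"translation":[0,0,35],"roll":0,"gripper":0}]'
python3 -m creep '[{"translation":[0,0,2],"roll":0,"gripper":0},{"translation":[0,0,4],"roll":0,"gripper":0},{"translation":[0,0,5],"roll":0,"gripper":0},{"translation":[0,0,5],"roll":0,"gripper":0}]'
```

```text
time: 9.27
position: [0.5906, -0.1073, 0.0878]
tool_rot: [1.0, 0.002, -0.001, -0.0]
ft_force: [-0.7, -0.6, 4.2]
grip_width: 0.0006
grip_force: 2.1
time: 9.6
position: [0.5906, -0.1073, 0.0862]
tool_rot: [1.0, 0.002, -0.001, 0.0]
ft_force: [-6.7, -0.3, 17.0]
grip_width: 0.0007
grip_force: 8.6
```

Start bottomed at 0.0862. I'll hold briefly, then lift clear.

```bash
python3 -m creep '[{"translation":[0,0,0],"roll":0,"gripper":0},{"translation":[0,0,-20],"roll":0,"gripper":0},{"translation":[0,0,-55],"roll":0,"gripper":0},{"translation":[0,0,-95],"roll":0,"gripper":0},{"translation":[0,0,-130],"roll":0,"gripper":0}]'
python3 -m creep '[{"translation":[-60,60,-30],"roll":0,"gripper":0},{"translation":[-60,60,-30],"roll":0,"gripper":0},{"translation":[-60,60,-30],"roll":0,"gripper":0},{"translation":[-60,60,-30],"roll":0,"gripper":0}]'
python3 - <<'E'
from h import *
cv2.imwrite("pics/w9.png",viewer.camera("wrist")); print(telemetry.get_obs()["position"])
E
```

```text
time: 10.02
position: [0.5914, -0.1072, 0.2153]
tool_rot: [1.0, 0.002, 0.0, -0.0]
ft_force: [1.1, -0.1, -0.1]
grip_width: 0.0006
grip_force: 0.0
time: 10.35
position: [0.5308, -0.1691, 0.2449]
tool_rot: [1.0, -0.0, 0.001, 0.001]
ft_force: [-0.4, -0.3, -0.0]
grip_width: 0.0004
grip_force: 0.0
[ 0.53143124 -0.16801538  0.24400449]
```

View pics/w9.png

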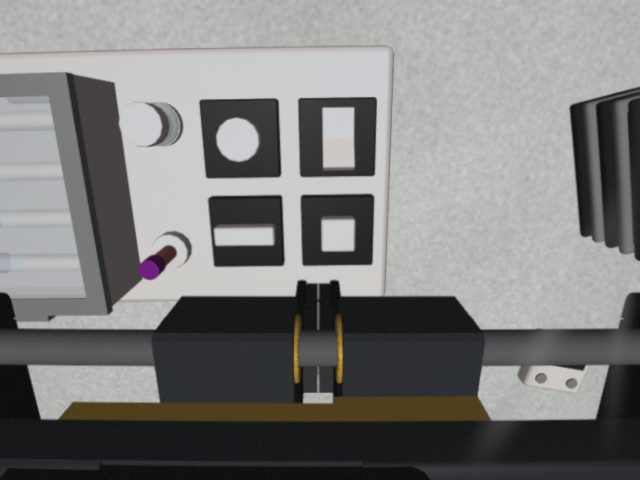

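The lid is shut flat, the rocker at (338,135) has flipped so its front half now shows as the raised (pink) one, and the start button at (238,140) is up. The jar and tube stand have not moved.

```bash
python3 -c "
from rig import hand_in
print(hand_in())"
```

```text
the job is handed in; nothing more can be done
None
```

I shut the lid, switched the rocker on, pressed start fully and let it come back up, then handed the job in at about 10.4 s; the final picture looked right, but the hand-in returned no verdict.

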